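# Lid on the mixing tub, spatula in through its slot

### The arm

A 6-joint arm with a two-finger parallel gripper is mounted at the origin on a cart in front of the work surface, level with it; the furniture and walls round the work are solid. World frame = base frame: x ahead of the robot, y to its left, z up, the work surface at z = 0. Lengths are in m, angles in rad, forces in N, time in s.
With the tool pointing down it reaches from about 0.35 to 0.775 m from the base axis. Payload 7.3 kg.
Tool frame: the origin (TCP) lies midway between the tips of the shut fingers; the grasp point (between the pads) lies 19 mm behind it (robot.tcp_to_grasp is the distance from the TCP to the grasp point, in m); z points along the fingers, y is the line along which they close (so a half turn about z gives the same grasp; the last joint's range is limited). The gripper opens to 92 mm and grips with 3 to 60 N. Pads are 19 mm wide; open, the fingers measure 130 mm over their backs; the gripper's body (75 mm by 190 mm) begins 47 mm behind the grasp point.
Start: joints at [1.174, 0.342, 1.524, -0, 1.275, -0.146], TCP at [0.13, 0.509, 0.227] pointing down, gripper open.
Joint ranges: [-2.53, 2.53], [-0.77, 2.02], [0.04, 2.7], [-1, 4.14], [0.28, 2.66], [-3.11, 3.11]. Speed limits (rad/s): [2.57, 2.57, 3.14, 3.14, 3.14, 3.14].

### API

Orientations are given as [roll, pitch, yaw] about the fixed x, y, z axes, in that order (R = Rz(yaw) Ry(pitch) Rx(roll)).
In Python, from cell import readout, cams, ticket, robot gives the robot as it stands. The module is installed in compiled form; this text tells all that it offers.
- The arm moves only by the tool jog_arm, never from a script. Its argument "plan" is a list of rows, each a list of 5 numbers: the shift along the world's x, y, z each as a share of 0.08 m, from -1 to 1, then the turn about the world's z as a share of 90 degrees, from -1 to 1, then the opening, from -1 (shut) to 1 (fully open). A call has 1 to 12 rows; each row is the pose to reach, as a shift and turn from the pose commanded when the call began; what a row does not reach only later rows make up. A row lasts 1/10 s, in which the tool goes at most 50 mm and 8.59 degrees, less where a joint would pass 70% of its speed; a pose out of reach is approached as far as the arm can. A call with a number of a shift or a turn outside -1 to 1 is refused whole. A call with a gripper value outside its range is refused whole. The fingers move at their own pace and stop on an object; "squeeze" is the grip in N (left out, the last holds). Time passes only in rows, so rows that repeat a pose let the fingers close. It gives the time, the measured TCP pose, the force, the opening and the grip force at its end, in the units of the state.
- readout.observe(): the state, without advancing time (a new reading comes with each control period).
- cams.read_camera(name): name is "side" or "top"; returns the picture (420x560x3 uint8, blue, green, red); there is no depth.
- cams.calibration(name): a dict with "K" (3x3 intrinsics, pixels), "k1" (the pictures are not rectified: a ray, as slopes to the right and down, at radius r is drawn at 1 + k1 r^2 times it, then the intrinsics apply), "world_from_camera" (4x4, takes a point from camera to world coordinates). Camera axes: x right, y down, z forward; pixel columns grow to the right and rows downward; lengths in m; the calibration is good to about 2 mm. A picture is of the moment at which its call begins. calibration takes no time and is no camera call.
- ticket.hand_in(): hands the job in; it is judged then, once.
The state is a dict: "time": time; "qpos": joint angles; "qvel": joint speeds; "joint_efforts": joint torques, N m; "tool_pos": TCP position; "tool_rot": TCP orientation; "contact_force": force on the tool from outside, world axes, zero at the start; "torque": the same for the moment, N m; "opening": finger opening in m; "grip_force": force on a finger pad.
Only numpy, scipy, OpenCV 4.12 (cv2) and the standard library are available. Lean on these libraries where they do the work, as an engineer would, in place of code of your own. Each camera call takes 0.05 s, during which the arm holds its last target. There are 200 camera calls.

### The job

Put the white splash guard on the blue mixing tub so that it sits flat in the rim all round, then let go of it. Pick up the spatula and slide it blade first, slanting, through the slot in the guard until the whole blade is inside and its end is under the closed half of the guard (the half with the black handle). Finish while holding the spatula there in the gripper, ready to stir: still, with neither blade nor handle touching the guard or the tub, the guard still seated; leave the other things on the worktop alone.

Things in the scene. Friction and masses are not known exactly. Their poses are not given: they have to be found in the camera images.
- tub: Open blue mixing tub, loose, 0.9 kg, 184 x 134 mm outside (x by y), 95 mm high; walls and floor 5 mm (inside 174 x 124 mm). Origin: centre of its underside, z up, x along its length, pointing away from the robot within 20 degrees. Carrying lips at both x ends stick out 16 mm at height 78 mm.
- tub_rim (a point): Centre of the tub's mouth, at rim height (95 mm above the tub's origin); axes as the tub's.
- lid: White splash guard, loose, 0.12 kg: plate 190 x 140 (x by y), z = 8 to 13, on a lip 165 x 115, z = 0 to 8, which drops into the tub with 4.5 mm play a side. Origin: centre of the lip's lower edge, z up; seated it is 8 mm below tub_rim, axes as the tub's. Slot toward +x, handle toward -x. Starts lip down on the worktop left or right of the tub, x pointing away from the robot within 25 degrees.
- lid_slot (a point): Centre of the slot in the guard, on the plate's top face, 46 mm along +x from the lid's origin; axes as the lid's. The slot goes right through and is 56 mm long in x and 64 mm wide in y, with a 2 mm black edging round it.
- lid_handle (a point): Point to grip on the guard's black upright bar handle, 30 mm along -x from the lid's origin and 24 mm above the plate's top. The bar is 56 mm long in x, 16 mm wide in y and 36 mm high above the plate: grip it across y.
- spatula: Spatula, loose, 0.09 kg, 310 mm long, flat on the worktop on the other side of the tub. Origin: underside of the wooden handle near the balance point (grip here across y), 175 mm from the blade's end. x toward the handle's end, z up. Handle 18 wide, z = 0 to 14, x = -100 to 135; green blade 44 wide, z = 3 to 11, x = -175 to -91. Starts with the blade toward the robot within 20 degrees.
- spatula_tip (a point): Middle of the blade's end, at (-175, 0, 7) mm in the spatula's frame; axes as the spatula's.
- salt_shaker: Salt shaker with dark cap, 41 mm across, 104 mm high, a bystander behind the tub on the left; origin under its centre.
- spice_jar: Spice jar with red lid, 47 mm across, 97 mm high, a bystander behind the tub on the right; origin under its centre.

How it is judged:
On the way, in this order (a step that is already met when the one before it is completed fails the run):
1. the guard is seated in the tub's rim and let go, the spatula not yet in it (z of lid in the frame of tub_rim between -0.011 and -0.005 m and horizontal distance between lid and tub_rim below 0.009 m and angle between the z axis of lid and the z axis of tub, either way round below 0.035 rad and angle between the x axis of lid and the x axis of tub, either way round below 0.15 rad and angle between tub's own z axis and vertical below 0.06 rad and contact force between each of the arm, the fingers and lid below 0.2 N and not (z of spatula_tip in the frame of lid_slot below -0.04 m and x of spatula_tip in the frame of lid between -0.09 and 0.012 m and y of spatula_tip in the frame of lid between -0.06 and 0.06 m and z of spatula_tip in the frame of tub above 0.008 m)), for 0.2 s.
2. the spatula, held in the fingers, is through the slot of the seated guard with its blade inside the tub (z of lid in the frame of tub_rim between -0.011 and -0.005 m and horizontal distance between lid and tub_rim below 0.009 m and angle between the z axis of lid and the z axis of tub, either way round below 0.035 rad and angle between the x axis of lid and the x axis of tub, either way round below 0.15 rad and angle between tub's own z axis and vertical below 0.06 rad and z of spatula_tip in the frame of lid_slot below -0.04 m and x of spatula_tip in the frame of lid between -0.09 and 0.012 m and y of spatula_tip in the frame of lid between -0.06 and 0.06 m and z of spatula_tip in the frame of tub above 0.008 m and contact force between the fingers and spatula above 1 N), for 0.2 s.
At the end, for the whole second after the job is handed in: Guard seated (centred to 9 mm, on the rim to 3 mm, flat to 2 degrees) and untouched. Spatula held still in the fingers through the slot, touching neither guard nor tub, the blade's end at least 40 mm below the guard's top and under its closed half (under 12 mm along +x from its centre) (all of step 2 and contact force between spatula and tub below 0.1 N and contact force between spatula and lid below 0.1 N and contact force between each of the arm, the fingers and lid below 0.2 N and linear speed of each of spatula, lid below 0.02 m/s); the arm keeps its last pose, push and grip.
It fails at once if a bystander (salt shaker or spice jar) is pushed more than 40 mm or knocked over (distance of any of salt_shaker, spice_jar from where it was at the start of the episode above 0.04 m or angle between any of salt_shaker, spice_jar's own z axis and vertical above 0.5 rad).
It also fails if it takes over 72 s, if anything falls off the work surface, if the arm or the gripper's body presses on something with over 40 N, if the wrist force passes 120 N, or if a joint passes its speed limit or range.

## Working session

There is one attempt and no reset: what is moved stays moved. The work goes in short steps, Python scripts to look and compute and a tool call to move; the robot and the scene stay as the last step left them, time stands still between calls to the robot, and variables do not carry over. Pictures are saved under pics/ and viewed, at most 13 in all, crops included, and the job is handed in when it is done.

Besides the shell and the picture viewer there is one more tool, called by a JSON object that holds its "op" and its "data", one argument or row to a line. jog_arm: Moves the arm, as the interface text tells. Shift numbers are shares of 0.08 m and turn numbers shares of 90 degrees, none past 1 either way. Its arguments: {"type":"object","properties":{"plan":{"type":"array"},"squeeze":{"type":"number"}},"required":["plan"]}

```bash
mkdir -p pics
cat > h.py <<'E'
import numpy as np, cv2
from cell import readout, cams, ticket, robot
def snap(n,f=None):
    im=cams.read_camera(n)
    if f: cv2.imwrite('pics/'+f,im)
    return im
def ray(n,uv):
    c=cams.calibration(n);K=np.array(c['K']);k=c['k1'];T=np.array(c['world_from_camera'])
    d=np.linalg.inv(K)@np.array([uv[0],uv[1],1.]);x=d[:2].copy()
    for _ in range(20): x=d[:2]/(1+k*(x@x))
    return T[:3,3],T[:3,:3]@np.array([x[0],x[1],1.])
def onz(n,uv,z):
    o,d=ray(n,uv);return o+d*(z-o[2])/d[2]
def proj(n,p):
    c=cams.calibration(n);K=np.array(c['K']);T=np.array(c['world_from_camera'])
    q=T[:3,:3].T@(np.array(p)-T[:3,3]);x=q[:2]/q[2];x=x*(1+c['k1']*(x@x));return (K@np.array([x[0],x[1],1]))[:2]
def tri(a,uva,b,uvb):
    o1,d1=ray(a,uva);o2,d2=ray(b,uvb)
    s=np.linalg.lstsq(np.c_[d1,-d2],o2-o1,rcond=None)[0]
    p,q=o1+d1*s[0],o2+d2*s[1];return (p+q)/2,np.linalg.norm(p-q)
E
python3 - <<'E'
from h import *
a=snap('top','t0.png');b=snap('side','s0.png')
for n in('top','side'):
    c=cams.calibration(n);print(np.round(c['world_from_camera'],3).tolist(),np.round(c['K'],1).tolist(),c['k1'])
print(readout.observe()['tool_pos'],readout.observe()['tool_rot'],robot.tcp_to_grasp)
E
```

```text
[[-0.017, -0.992, 0.124, 0.376], [-1.0, 0.019, 0.009, 0.082], [-0.011, -0.124, -0.992, 1.171], [0.0, 0.0, 0.0, 1.0]] [[444.0, 0.0, 277.2], [0.0, 444.0, 205.0], [0.0, 0.0, 1.0]] 0.01573749947925278
[[-0.98, -0.087, 0.178, 0.377], [-0.198, 0.475, -0.857, 0.882], [-0.01, -0.876, -0.483, 0.532], [0.0, 0.0, 0.0, 1.0]] [[386.9, 0.0, 283.1], [0.0, 386.9, 214.9], [0.0, 0.0, 1.0]] -0.003796729410963335
[0.13013443 0.50824872 0.22613097] [-3.14023722e+00 -1.74755258e-04  2.89080175e+00] 0.0188
```

View pics/t0.png

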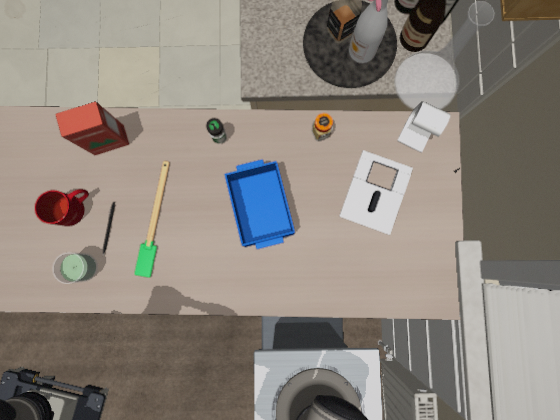

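View pics/s0.png

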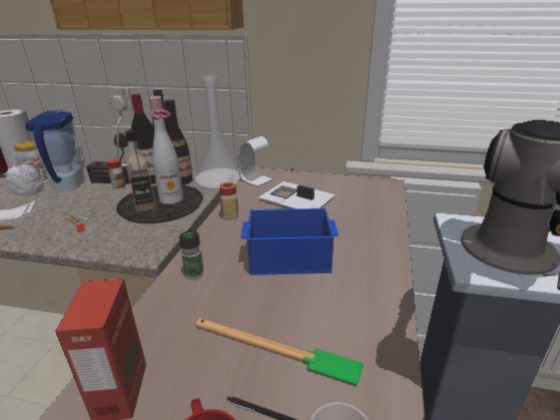

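The pictures show the tub (blue) at top-view (260,204), the guard at (377,192) with its slot at (382,175) and handle at (374,201). The spatula runs from the green blade at (146,260) to the handle end at (166,163). The shaker is at (215,130) and the jar at (323,126).

```bash
cat > meas.py <<'E'
from h import *
def big(m,roi=None):
    m=m.astype(np.uint8)
    if roi: 
        z=np.zeros_like(m);x0,y0,x1,y1=roi;z[y0:y1,x0:x1]=m[y0:y1,x0:x1];m=z
    cs,_=cv2.findContours(m,cv2.RETR_EXTERNAL,cv2.CHAIN_APPROX_NONE)
    return max(cs,key=cv2.contourArea)[:,0,:].astype(float)
def rect(n,c,z,lo=None):
    P=np.array([onz(n,p,z)[:2] for p in c])
    (x,y),(w,h),a=cv2.minAreaRect((P*1000).astype(np.float32))
    if w<h: w,h,a=h,w,a+90
    a=(a+90)%180-90
    return x/1000,y/1000,w,h,a
E
python3 - <<'E'
from meas import *
a=cv2.imread('pics/t0.png').astype(int);B,G,R=a[...,0],a[...,1],a[...,2]
# lid
white=(a.min(2)>165)
lc=big(white,(330,145,420,240));print('lid',rect('top',lc,.013))
bk=big(a.max(2)<60,(360,185,390,220));print('bar top',rect('top',bk,.049))
sl=big((a.max(2)<110)&1,(360,155,402,192));print('slot edging',rect('top',sl,.013))
# tub: opening/rim
bl=(B>R+60)&(B>G+30)
m=bl.astype(np.uint8)
m=cv2.morphologyEx(m,cv2.MORPH_OPEN,np.ones((3,3)))
tc=big(m,(210,140,310,260))
print('tub all',rect('top',tc,.095), rect('top',tc,.078))
# dist: print tub corner via approx
print(cv2.approxPolyDP(tc.astype(np.float32)[:,None],2.5,True)[:,0].tolist())
# spatula
g=big((G>R+50)&(G>B+30),(120,220,170,290));print('blade',rect('top',g,.011))
w=big((R>B+50)&(R>150)&(G>B+25),(130,150,180,250));print('handle',rect('top',w,.014),len(w))
cv2.imwrite('pics/c0.png',cv2.resize(a[130:270,200:420].astype(np.uint8),None,fx=3.6,fy=3.6,interpolation=cv2.INTER_CUBIC))
E
```

```text
lid (0.5521400146484375, -0.16778173828125, 191.73464965820312, 141.86215209960938, -21.6136474609375)
bar top (0.522113037109375, -0.15313070678710938, 55.52763366699219, 15.92325210571289, -20.63660430908203)
slot edging (0.6101299438476563, -0.2220380554199219, 10.891672134399414, 2.2539045810699463, 53.99890899658203)
tub all (0.5161609497070313, 0.1352640686035156, 211.23252868652344, 133.46836853027344, 13.222606658935547) (0.5183697509765625, 0.13610108947753907, 214.57098388671875, 135.5777587890625, 13.22260856628418)
[[262.0, 160.0], [238.0, 165.0], [236.0, 171.0], [225.0, 174.0], [230.0, 181.0], [229.0, 194.0], [233.0, 194.0], [236.0, 206.0], [233.0, 211.0], [237.0, 210.0], [238.0, 228.0], [244.0, 240.0], [242.0, 245.0], [254.0, 243.0], [257.0, 248.0], [282.0, 242.0], [283.0, 236.0], [294.0, 232.0], [277.0, 163.0], [264.0, 164.0]]
blade (0.38911175537109377, 0.4368009033203125, 92.48786926269531, 43.192325592041016, -11.013450622558594)
handle (0.5338757934570313, 0.40840145874023437, 227.31419372558594, 17.647985458374023, -10.982498168945312) 173
```

View pics/c0.png

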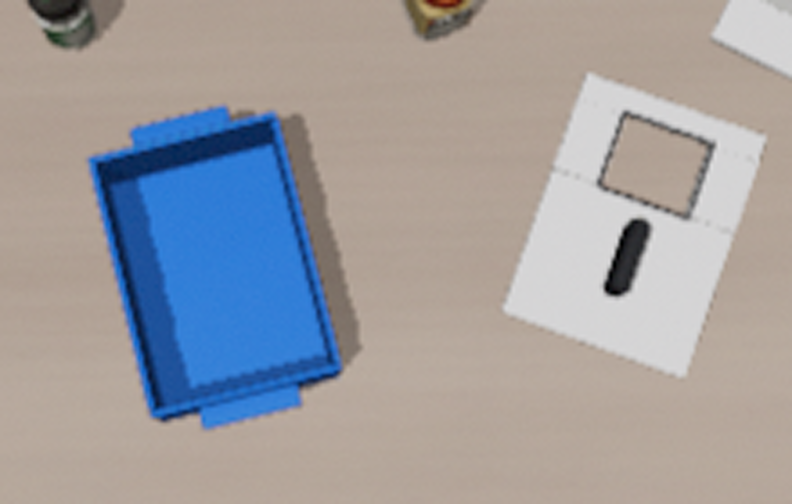

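{"op": "jog_arm", "data": {
  "plan": [
    [0.27,-0.46,0,0,1],
    [0.54,-0.92,0,-0.077,1],
    [0.54,-0.92,0,-0.077,1]
  ],
  "squeeze": 30
}}

```text
time: 0.4
tool_pos: [0.1747, 0.4316, 0.2264]
tool_rot: [-3.139, 0.001, 2.764]
contact_force: [0.5, -0.1, 0.6]
opening: 0.092
grip_force: 0.0
```

{"op": "jog_arm", "data": {
  "plan": [
    [0.27,-0.46,0,0,1],
    [0.54,-0.92,0,0,1]
  ]
}}

```text
time: 0.6
tool_pos: [0.2167, 0.361, 0.2265]
tool_rot: [3.142, -0.0, 2.773]
contact_force: [1.1, -0.7, -0.0]
opening: 0.092
grip_force: 0.0
```

{"op": "jog_arm", "data": {
  "plan": [
    [0.27,-0.46,0,0,1],
    [0.54,-0.92,0,0,1]
  ]
}}

```text
time: 0.8
tool_pos: [0.2602, 0.2869, 0.2267]
tool_rot: [3.141, -0.0, 2.772]
contact_force: [1.1, -0.3, 0.9]
opening: 0.0918
grip_force: 0.0
```

{"op": "jog_arm", "data": {
  "plan": [
    [0.27,-0.46,0,0,1],
    [0.54,-0.92,0,0,1]
  ]
}}

```text
time: 1.0
tool_pos: [0.3036, 0.2132, 0.2268]
tool_rot: [3.141, 0.0, 2.771]
contact_force: [0.3, 0.8, 0.1]
opening: 0.0917
grip_force: 0.0
```

{"op": "jog_arm", "data": {
  "plan": [
    [0.27,-0.46,0,0,1],
    [0.54,-0.92,0,0,1]
  ]
}}

```text
time: 1.2
tool_pos: [0.347, 0.1394, 0.2269]
tool_rot: [3.141, 0.0, 2.771]
contact_force: [0.5, 0.4, 0.3]
opening: 0.0917
grip_force: 0.0
```

{"op": "jog_arm", "data": {
  "plan": [
    [0.27,-0.46,0,0,1],
    [0.54,-0.92,0,0,1]
  ]
}}

```text
time: 1.4
tool_pos: [0.3903, 0.0657, 0.2268]
tool_rot: [3.141, 0.0, 2.771]
contact_force: [0.7, 0.1, 1.3]
opening: 0.0919
grip_force: 0.0
```

{"op": "jog_arm", "data": {
  "plan": [
    [0.27,-0.46,0,0,1],
    [0.54,-0.92,0,0,1]
  ]
}}

```text
time: 1.6
tool_pos: [0.4336, -0.008, 0.2267]
tool_rot: [3.141, 0.0, 2.77]
contact_force: [0.5, 0.6, 0.7]
opening: 0.0917
grip_force: 0.0
```

{"op": "jog_arm", "data": {
  "plan": [
    [0.27,-0.46,0,0,1],
    [0.54,-0.92,0,0,1]
  ]
}}

```text
time: 1.8
tool_pos: [0.4769, -0.0816, 0.2266]
tool_rot: [3.141, -0.0, 2.77]
contact_force: [0.5, 0.8, -0.0]
opening: 0.092
grip_force: 0.0
```

{"op": "jog_arm", "data": {
  "plan": [
    [0.27,-0.46,0,0,1],
    [0.54,-0.92,0,0,1],
    [0.54,-0.92,0,0,1]
  ]
}}

```text
time: 2.1
tool_pos: [0.5212, -0.1577, 0.2256]
tool_rot: [-3.141, 0.001, 2.767]
contact_force: [0.3, -0.3, 0.1]
opening: 0.0915
grip_force: 0.0
```

Run:
```python
from meas import *
C=np.array([(92,158),(276,114),(340,374),(155,418)],float);C=(C+.5)/3.6-.5+[200,130]
P=np.array([onz('top',c,.095)[:2] for c in C]);print(P,P.mean(0))
print([np.linalg.norm(P[i]-P[i-1]) for i in range(4)])
for i,j in((3,0),(2,1)): d=P[j]-P[i];print(np.degrees(np.arctan2(d[1],d[0])))
print(readout.observe()['tool_pos'],np.degrees(readout.observe()['tool_rot']),readout.observe()['time'])
```

```text
[[0.59175131 0.21843393]
 [0.62001925 0.0918845 ]
 [0.4407922  0.05190085]
 [0.41352709 0.17662158]] [0.51652246 0.13471021]
[np.float64(0.18306323145359457), np.float64(0.12966817862764907), np.float64(0.1836328588153661), np.float64(0.1276661549010994)]
13.203120632362584
12.576144571810262
[ 0.521172   -0.15765492  0.22560372] [-1.79959073e+02  4.63688285e-02  1.58538280e+02] 2.1
```

{"op": "jog_arm", "data": {
  "plan": [
    [0.03,0.02,-0.5,0,1],
    [0.03,0.02,-1,0,1]
  ]
}}

```text
time: 2.3
tool_pos: [0.5224, -0.1518, 0.1463]
tool_rot: [3.141, 0.003, 2.77]
contact_force: [-0.2, 0.9, -0.6]
opening: 0.0917
grip_force: 0.0
```

{"op": "jog_arm", "data": {
  "plan": [
    [0,0,-0.5,0,1],
    [0,0,-1,0,1]
  ]
}}

```text
time: 2.5
tool_pos: [0.5214, -0.1511, 0.0653]
tool_rot: [3.141, 0.0, 2.771]
contact_force: [0.1, 0.4, -0.0]
opening: 0.0917
grip_force: 0.0
```

{"op": "jog_arm", "data": {
  "plan": [
    [0,0,-0.3,0,1],
    [0,0,-0.56,0,1],
    [0,0,-0.56,0,1],
    [0,0,-0.56,0,-1],
    [0,0,-0.56,0,-1],
    [0,0,-0.56,0,-1],
    [0,0,-0.56,0,-1],
    [0,0,-0.56,0,-1],
    [0,0,-0.56,0,-1],
    [0,0,-0.56,0,-1],
    [0,0,-0.56,0,-1]
  ]
}}

```text
time: 3.6
tool_pos: [0.5214, -0.1522, 0.022]
tool_rot: [3.142, -0.0, 2.77]
contact_force: [-0.8, 0.3, -0.7]
opening: 0.0322
grip_force: 0.0
```

{"op": "jog_arm", "data": {
  "plan": [
    [0,0,0,0,-1],
    [0,0,0,0,-1],
    [0,0,0,0,-1],
    [0,0,0,0,-1],
    [0,0,0,0,-1]
  ]
}}

```text
time: 4.1
tool_pos: [0.5214, -0.1522, 0.0219]
tool_rot: [3.142, -0.0, 2.77]
contact_force: [-1.0, -0.6, -0.0]
opening: 0.0161
grip_force: 29.9
```

{"op": "jog_arm", "data": {
  "plan": [
    [0,0,0.3,0,-1],
    [0,0,0.7,0,-1],
    [0,0,1,0,-1],
    [0,0,1,0,-1]
  ]
}}

```text
time: 4.5
tool_pos: [0.5234, -0.1529, 0.1051]
tool_rot: [-3.141, 0.006, 2.77]
contact_force: [0.2, -0.4, -0.7]
opening: 0.0159
grip_force: 29.9
```

{"op": "jog_arm", "data": {
  "plan": [
    [0,0,0.3,0,-1],
    [0,0,0.7,0,-1],
    [0,0,1,0,-1],
    [0,0,1,0,-1],
    [0,0,1,0,-1]
  ]
}}

```text
time: 5.0
tool_pos: [0.521, -0.1519, 0.1807]
tool_rot: [3.141, -0.001, 2.77]
contact_force: [-0.2, 0.1, -1.6]
opening: 0.016
grip_force: 29.9
```

Run:
```python
from meas import *
a=snap('top','t1.png');b=snap('side','s1.png');cv2.imwrite('pics/c1.png',np.hstack([a[100:300,280:480],b[100:300,180:380]]).repeat(2,0).repeat(2,1))
o=readout.observe();print(o['tool_pos'],np.degrees(o['tool_rot']),o['opening'])
```

```text
[ 0.52046088 -0.15174971  0.17986762] [179.9826782   -0.21167445 158.69934867] 0.015741266896857852
```

View pics/c1.png

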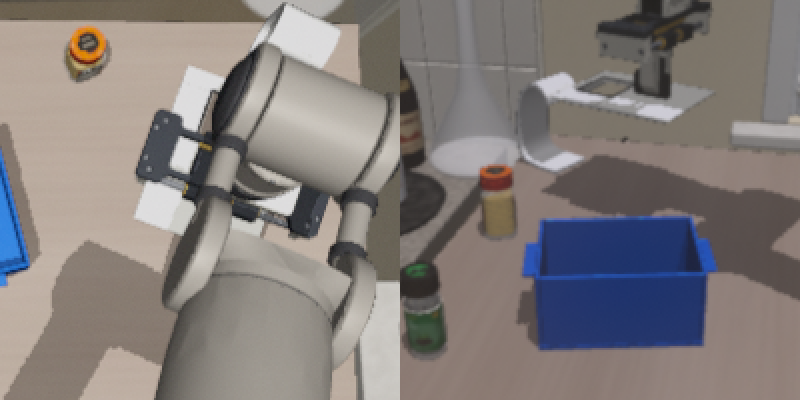

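{"op": "jog_arm", "data": {
  "plan": [
    [-0.04,0.3,0,0.03,-1],
    [-0.08,0.6,0,0.06,-1],
    [-0.11,0.87,0,0.095,-1]
  ]
}}

```text
time: 5.4
tool_pos: [0.5116, -0.0815, 0.18]
tool_rot: [3.141, -0.004, 2.921]
contact_force: [0.0, 0.9, -0.8]
opening: 0.0158
grip_force: 29.9
```

{"op": "jog_arm", "data": {
  "plan": [
    [-0.04,0.3,0,0.03,-1],
    [-0.08,0.6,0,0.06,-1],
    [-0.11,0.87,0,0.095,-1]
  ]
}}

```text
time: 5.7
tool_pos: [0.5027, -0.0118, 0.1802]
tool_rot: [3.141, -0.003, 3.07]
contact_force: [1.0, 0.5, -1.1]
opening: 0.0157
grip_force: 29.9
```

{"op": "jog_arm", "data": {
  "plan": [
    [-0.04,0.3,0,0.03,-1],
    [-0.08,0.6,0,0.06,-1],
    [-0.11,0.87,0,0.095,-1]
  ]
}}

```text
time: 6.0
tool_pos: [0.4939, 0.0577, 0.1802]
tool_rot: [3.141, -0.003, -3.064]
contact_force: [0.3, 0.2, -1.1]
opening: 0.0155
grip_force: 29.9
```

{"op": "jog_arm", "data": {
  "plan": [
    [-0.04,0.3,0,0.03,-1],
    [-0.08,0.6,0,0.06,-1],
    [-0.11,0.87,0,0.095,-1],
    [-0.11,0.87,0,0.095,-1],
    [-0.11,0.87,0,0.095,-1],
    [-0.11,0.87,0,0.095,-1]
  ]
}}

```text
time: 6.6
tool_pos: [0.4861, 0.1254, 0.1812]
tool_rot: [-3.142, -0.001, -2.918]
contact_force: [0.2, -0.6, -1.5]
opening: 0.016
grip_force: 29.9
```

Run:
```python
from meas import *
a=snap('top','t2.png');b=snap('side','s2.png');cv2.imwrite('pics/c2.png',cv2.resize(np.hstack([a[120:280,190:350],b[120:280,220:380]]),None,fx=2.5,fy=2.5,interpolation=cv2.INTER_CUBIC))
o=readout.observe();print(o['tool_pos'],np.degrees(o['tool_rot']),o['opening'])
```

```text
[0.48631133 0.12534114 0.18157356] [-1.79998931e+02 -3.87309477e-02 -1.67192384e+02] 0.016130720801156087
```

View pics/c2.png

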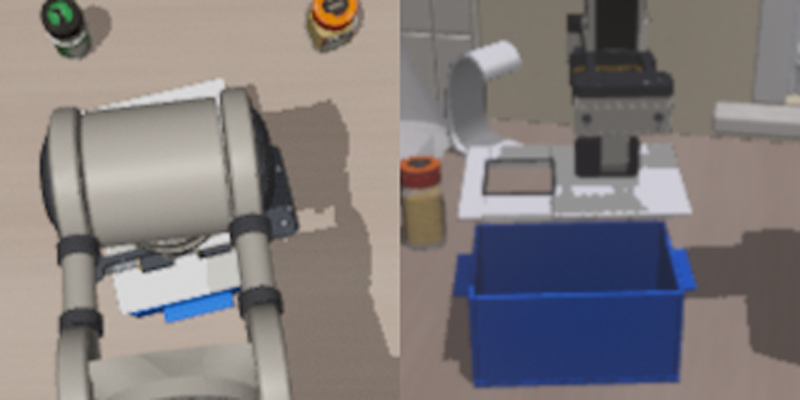

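The guard hangs level over the tub. In the right-hand crop its corners are about (458,216), (690,213), (678,147) and (468,145). The tub's near rim corners are about (471,295) and (683,293), and the far ones (476,226) and (664,222).

Run:
```python
from meas import *
def px(c): return (np.array(c,float)+.5-[400,0])/2.5-.5+[220,120]
L=np.array([onz('side',px(c),z)[:2] for c,z in zip([(458,215),(690,212),(678,147),(468,145)],[.168,.168,.1725,.1725])])
T=np.array([onz('side',px(c),.095)[:2] for c in [(471,294),(685,292),(665,222),(475,226)]])
for P in(L,T):
    print(P.mean(0),[round(float(np.linalg.norm(P[i]-P[(i+1)%4])),4) for i in range(4)],[np.degrees(np.arctan2(*(P[i]-P[j])[::-1])) for i,j in((0,1),(3,2))])
b=cv2.imread('pics/s2.png').astype(int);m=(b.min(2)>150);print('lid mask',rect('side',big(m,(240,170,345,212)),.1705))
```

```text
[0.51983244 0.12983407] [0.1894, 0.1222, 0.1953, 0.133] [np.float64(11.93160657238388), np.float64(8.74191800343567)]
[0.51815754 0.13681725] [0.1814, 0.1269, 0.1826, 0.1225] [np.float64(11.51879729759917), np.float64(12.916702331012612)]
lid mask (0.5859201049804688, 0.13058650207519532, 177.26702880859375, 77.7611312866211, -71.6390323638916)
```

{"op": "jog_arm", "data": {
  "plan": [
    [-0.02,0.045,-0.3,0,-1],
    [-0.02,0.045,-0.6,0,-1],
    [-0.02,0.045,-0.78,0,-1],
    [-0.02,0.045,-0.78,0,-1],
    [-0.02,0.045,-0.78,0,-1]
  ]
}}

```text
time: 7.2
tool_pos: [0.485, 0.1294, 0.1199]
tool_rot: [3.142, 0.0, -2.917]
contact_force: [0.9, 0.7, -0.5]
opening: 0.016
grip_force: 29.9
```

{"op": "jog_arm", "data": {
  "plan": [
    [0,0,-0.03,0,-1],
    [0,0,-0.06,0,-1],
    [0,0,-0.09,0,-1],
    [0,0,-0.12,0,-1],
    [0,0,-0.12,0,-1],
    [0,0,-0.12,0,-1]
  ]
}}

```text
time: 7.8
tool_pos: [0.4847, 0.1298, 0.1099]
tool_rot: [3.142, -0.0, -2.916]
contact_force: [0.0, 1.2, -1.5]
opening: 0.0156
grip_force: 29.9
```

{"op": "jog_arm", "data": {
  "plan": [
    [0,0,-0.02,0,-1],
    [0,0,-0.02,0,-1],
    [0,0,-0.02,0,-1]
  ]
}}

```text
time: 8.1
tool_pos: [0.4849, 0.1298, 0.1089]
tool_rot: [-3.142, 0.001, -2.916]
contact_force: [-2.2, 0.1, 4.8]
opening: 0.0157
grip_force: 29.9
```

{"op": "jog_arm", "data": {
  "plan": [
    [0,0,0,0,0.1],
    [0,0,0,0,0.1],
    [0,0,0,0,0.1],
    [0,0,0,0,0.1],
    [0,0,0,0,0.1],
    [0,0,0,0,0.1]
  ]
}}

```text
time: 8.7
tool_pos: [0.4847, 0.1298, 0.1083]
tool_rot: [3.141, -0.0, -2.916]
contact_force: [-0.4, 0.3, -0.9]
opening: 0.0501
grip_force: 0.0
```

{"op": "jog_arm", "data": {
  "plan": [
    [0,0,0.2,0,0.1],
    [0,0,0.6,0,0.1],
    [0,0,1,0,0.1],
    [0,0,1,0,0.1]
  ]
}}

```text
time: 9.1
tool_pos: [0.487, 0.1301, 0.1924]
tool_rot: [-3.141, 0.008, -2.916]
contact_force: [0.8, 0.0, 0.5]
opening: 0.0504
grip_force: 0.0
```

{"op": "jog_arm", "data": {
  "plan": [
    [0,0.5,0.1,0,0.1],
    [0,1,0.3,0,0.1]
  ]
}}

```text
time: 9.3
tool_pos: [0.484, 0.2097, 0.2113]
tool_rot: [-3.142, -0.003, -2.919]
contact_force: [0.6, 0.2, 0.5]
opening: 0.0504
grip_force: 0.0
```

{"op": "jog_arm", "data": {
  "plan": [
    [0.3,0.5,0,-0.09,0.1],
    [0.6,1,0,-0.18,0.1],
    [0.6,1,0,-0.266,0.1]
  ]
}}

```text
time: 9.6
tool_pos: [0.5339, 0.294, 0.2101]
tool_rot: [3.141, -0.001, 2.946]
contact_force: [0.5, 0.2, -0.1]
opening: 0.0507
grip_force: 0.0
```

{"op": "jog_arm", "data": {
  "plan": [
    [0.3,0.5,0,0,0.1],
    [0.6,1,0,0,0.1],
    [0.6,1,0,0,0.1],
    [0.6,1,0,0,0.1]
  ]
}}

```text
time: 10.0
tool_pos: [0.5803, 0.3702, 0.2099]
tool_rot: [-3.14, -0.002, 2.95]
contact_force: [0.9, -0.1, -1.5]
opening: 0.051
grip_force: 0.0
```

Run:
```python
from meas import *
a=snap('top','t3.png');b=snap('side','s3.png');cv2.imwrite('pics/c3.png',cv2.resize(np.hstack([a[120:280,190:350],b[160:320,220:380]]),None,fx=2.5,fy=2.5,interpolation=cv2.INTER_CUBIC))
o=readout.observe();print(o['tool_pos'],np.degrees(o['tool_rot']),o['opening'],o['time'])
```

```text
[0.58017137 0.36898576 0.21177134] [-1.79943025e+02 -5.82767835e-02  1.68941433e+02] 0.0506983562041624 10.1
```

View pics/c3.png

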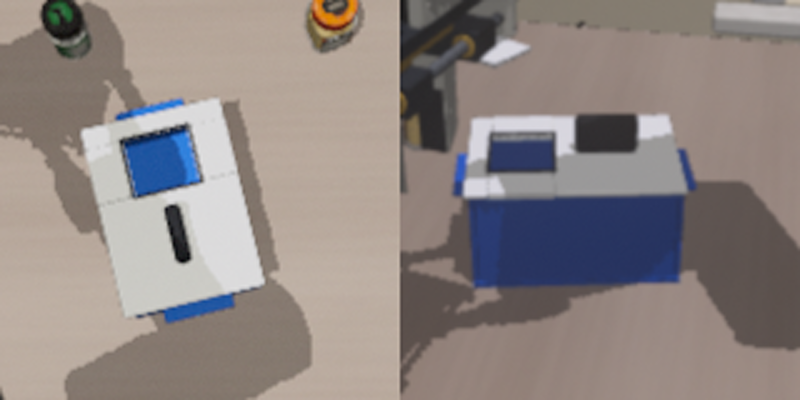

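{"op": "jog_arm", "data": {
  "plan": [
    [0.16,0.16,-0.4,0,0.1],
    [0.32,0.32,-0.8,0,0.1],
    [0.32,0.32,-1,0,0.1]
  ]
}}

```text
time: 10.4
tool_pos: [0.6059, 0.3946, 0.1296]
tool_rot: [-3.14, -0.002, 2.948]
contact_force: [-0.1, -0.9, -0.8]
opening: 0.0507
grip_force: 0.0
```

{"op": "jog_arm", "data": {
  "plan": [
    [0,0,-0.5,0,0.1],
    [0,0,-1,0,0.1],
    [0,0,-1,0,0.1],
    [0,0,-1,0,0.1],
    [0,0,-1,0,0.1]
  ]
}}

```text
time: 10.9
tool_pos: [0.6079, 0.3957, 0.056]
tool_rot: [3.138, 0.004, 2.948]
contact_force: [0.0, -0.7, 0.3]
opening: 0.0504
grip_force: 0.0
```

Run:
```python
from meas import *
a=cv2.imread('pics/t3.png').astype(int)
print('lid',rect('top',big(a.min(2)>150,(220,155,300,250)),.1))
C=(np.array([(82,130),(220,99),(265,286),(127,317)],float)+.5)/2.5-.5+[190,120]
P=np.array([onz('top',c,.1)[:2] for c in C]);print(P.mean(0))
S=(np.array([(122,142),(189,126),(202,183),(137,197)],float)+.5)/2.5-.5+[190,120]
print('slot',np.array([onz('top',c,.1)[:2] for c in S]).mean(0))
o=readout.observe();print(o['tool_pos'],np.degrees(o['tool_rot']))
```

```text
lid (0.5201250610351562, 0.1347291259765625, 230.8934326171875, 193.57351684570312, -1.134063720703125)
[0.5174985  0.13559628]
slot [0.56216319 0.14566416]
[0.60785314 0.39574137 0.05595464] [179.81377602   0.23158214 168.92834903]
```

{"op": "jog_arm", "data": {
  "plan": [
    [-0.03,-0.015,-0.3,0,0.1],
    [-0.03,-0.015,-0.6,0,0.1],
    [-0.03,-0.015,-0.6,0,0.1],
    [-0.03,-0.015,-0.6,0,0.1]
  ]
}}

```text
time: 11.3
tool_pos: [0.6048, 0.3946, 0.0066]
tool_rot: [3.14, 0.002, 2.949]
contact_force: [0.5, -0.1, -1.0]
opening: 0.0506
grip_force: 0.0
```

{"op": "jog_arm", "data": {
  "plan": [
    [0,0,-0.04,0,0.1],
    [0,0,-0.04,0,-1],
    [0,0,-0.04,0,-1],
    [0,0,-0.04,0,-1],
    [0,0,-0.04,0,-1],
    [0,0,-0.04,0,-1],
    [0,0,-0.04,0,-1],
    [0,0,-0.04,0,-1],
    [0,0,-0.04,0,-1],
    [0,0,-0.04,0,-1]
  ],
  "squeeze": 3
}}

```text
time: 12.3
tool_pos: [0.604, 0.3943, 0.0013]
tool_rot: [3.141, 0.0, 2.949]
contact_force: [-0.4, -0.8, 1.8]
opening: 0.018
grip_force: 3.0
```

{"op": "jog_arm", "data": {
  "plan": [
    [0,0,0.15,0,-1],
    [-0.01,0,0.3,0,-1],
    [-0.03,0,0.45,0,-1],
    [-0.05,0.01,0.6,0,-1],
    [-0.08,0.02,0.75,0,-1],
    [-0.11,0.02,0.87,0,-1],
    [-0.11,0.02,0.87,0,-1]
  ]
}}

```text
time: 13.0
tool_pos: [0.5956, 0.3964, 0.0731]
tool_rot: [3.139, 0.003, 2.949]
contact_force: [1.0, 0.7, 0.2]
opening: 0.0176
grip_force: 3.0
```

Run:
```python
from meas import *
b=snap('side','s4.png');a=snap('top','t4.png')
cv2.imwrite('pics/c4.png',np.hstack([b[200:420,160:410],a[130:350,100:350]]).repeat(1,0))
o=readout.observe();print(o['tool_pos'],np.degrees(o['tool_rot']),o['contact_force'],o['grip_force'])
```

```text
[0.59511712 0.39581509 0.07098196] [1.79979243e+02 2.50307041e-02 1.68960595e+02] [ 0.49618577  0.14194287 -1.45468471] 3.000614382326603
```

View pics/c4.png

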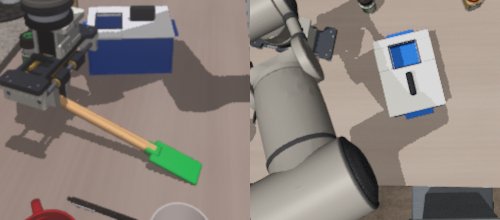

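The blade end mid is at side-view pixel about (357,370), and the handle runs up to the gripper. I'll compare that with the projected pivoted and horizontal hypotheses.

Run:
```python
from meas import *
d=np.array([-.9816,.1908,0]);g=np.array([.5951,.3958,.077])
for t in (0,5,10,15,20): 
    t=np.radians(t);print(proj('side',g+.268*(d*np.cos(t)-[0,0,np.sin(t)])))
```

```text
[372.48006555 344.51693853]
[370.27076622 355.13937504]
[366.86696257 364.87914526]
[362.37348613 373.69055882]
[356.8988862  381.54551009]
```

{"op": "jog_arm", "data": {
  "plan": [
    [-0.05,0.01,0.16,0,-1],
    [-0.1,0.02,0.32,0,-1],
    [-0.17,0.03,0.48,0,-1],
    [-0.25,0.05,0.65,0,-1],
    [-0.33,0.06,0.81,0,-1]
  ]
}}

```text
time: 13.6
tool_pos: [0.5681, 0.401, 0.1373]
tool_rot: [3.141, 0.001, 2.949]
contact_force: [0.2, -0.7, -0.7]
opening: 0.0179
grip_force: 3.0
```

{"op": "jog_arm", "data": {
  "plan": [
    [-0.08,0.01,0.13,0,-1],
    [-0.16,0.03,0.26,0,-1],
    [-0.24,0.05,0.38,0,-1],
    [-0.33,0.06,0.48,0,-1]
  ]
}}

```text
time: 14.0
tool_pos: [0.5418, 0.4056, 0.1748]
tool_rot: [3.141, 0.0, 2.949]
contact_force: [0.6, 0.7, -0.8]
opening: 0.0183
grip_force: 3.0
```

{"op": "jog_arm", "data": {
  "plan": [
    [-0.08,0.01,0.09,0,-1],
    [-0.16,0.03,0.18,0,-1],
    [-0.24,0.05,0.26,0,-1],
    [-0.32,0.06,0.33,0,-1],
    [-0.32,0.06,0.33,0,-1],
    [-0.32,0.06,0.33,0,-1]
  ]
}}

```text
time: 14.6
tool_pos: [0.5169, 0.4103, 0.2006]
tool_rot: [3.141, 0.001, 2.949]
contact_force: [1.7, 1.1, -0.0]
opening: 0.0183
grip_force: 3.0
```

Run:
```python
from meas import *
b=snap('side','s5.png')
cv2.imwrite('pics/c5.png',cv2.resize(b[170:420,120:420],None,fx=2,fy=2))
o=readout.observe();print(o['tool_pos'],np.degrees(o['tool_rot']),o['contact_force'],o['grip_force'])
d=np.array([-.9816,.1908,0]);g=o['tool_pos']+np.array([0,0,.006])
for t in (30,35,40,45,50,55): 
    t=np.radians(t);print(proj('side',g+.268*(d*np.cos(t)-[0,0,np.sin(t)])),(g+.268*(d*np.cos(t)-[0,0,np.sin(t)])).round(3))
```

```text
[0.51708828 0.41012937 0.20040087] [1.79980054e+02 4.55953189e-02 1.68952258e+02] [ 1.17325589 -0.32221971  0.81315969] 3.0002357438206673
[401.64786227 354.79624809] [0.289 0.454 0.072]
[391.33505575 361.4419497 ] [0.302 0.452 0.053]
[380.49309767 366.93330577] [0.316 0.449 0.034]
[369.23435693 371.30881774] [0.331 0.446 0.017]
[357.66035469 374.61225045] [0.348 0.443 0.001]
[345.86206309 376.8906153 ] [ 0.366  0.439 -0.013]
```

View pics/c5.png

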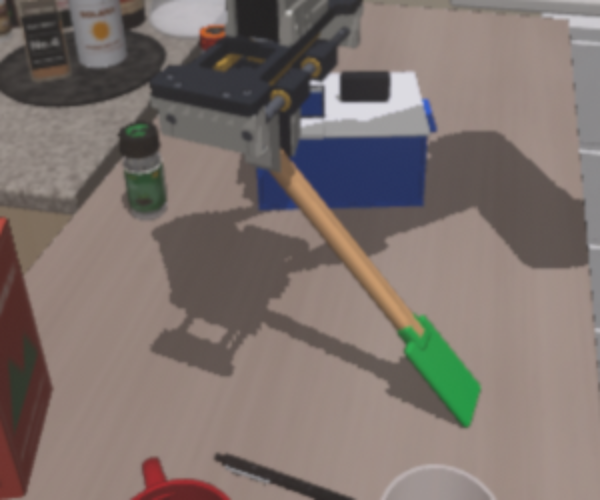

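The tip mid is at side-view pixel about (356,372), which matches a tilt of about 50° with the tip on the worktop. I'll lock the grip and lift.

{"op": "jog_arm", "data": {
  "plan": [
    [0,0,0,0,-1],
    [0,0,0,0,-1],
    [0,0,0,0,-1],
    [0,0,0.05,0,-1],
    [0,0,0.2,0,-1],
    [0,0,0.4,0,-1],
    [0,0,0.6,0,-1],
    [0,0,0.8,0,-1],
    [0,0,0.8,0,-1],
    [0,0,0.8,0,-1]
  ],
  "squeeze": 45
}}

```text
time: 15.65
tool_pos: [0.5165, 0.4102, 0.2645]
tool_rot: [3.141, 0.0, 2.949]
contact_force: [0.5, 0.1, -1.9]
opening: 0.0176
grip_force: 45.0
```

{"op": "jog_arm", "data": {
  "plan": [
    [0,0,0.2,0,-1],
    [0.1,0,0.4,0.05,-1],
    [0.3,0,0.6,0.1,-1],
    [0.5,0,0.8,0.18,-1],
    [0.6,0,0.8,0.266,-1],
    [0.6,0,0.8,0.266,-1],
    [0.6,0,0.8,0.266,-1]
  ]
}}

```text
time: 16.35
tool_pos: [0.5642, 0.4101, 0.3267]
tool_rot: [-3.141, -0.003, -2.92]
contact_force: [-1.1, 0.7, -0.6]
opening: 0.0173
grip_force: 45.0
```

Run:
```python
from meas import *
b=snap('side','s6.png');a=snap('top','t6.png')
cv2.imwrite('pics/c6.png',np.hstack([b[100:400,100:450],a[100:400,100:450]]))
o=readout.observe();print(o['tool_pos'],np.degrees(o['tool_rot']),o['contact_force'],o['grip_force'])
for n,f in(('side',b),('top',a)):
    f=f.astype(int);B,G,R=f[...,0],f[...,1],f[...,2]
    r=cv2.minAreaRect(big((G>R+50)&(G>B+30)).astype(np.float32));print(n,cv2.boxPoints(r).round(1).tolist())
```

```text
[0.56394853 0.41025815 0.3274535 ] [-1.79982731e+02 -1.09783496e-01 -1.67226009e+02] [-0.08876173 -0.02478917 -1.29746123] 44.999454617500305
side [[296.0, 251.0], [304.0, 243.0], [342.5, 281.5], [334.5, 289.5]]
top [[135.39999389648438, 230.89999389648438], [151.0, 222.5], [166.60000610351562, 251.10000610351562], [151.10000610351562, 259.6000061035156]]
```

View pics/c6.png

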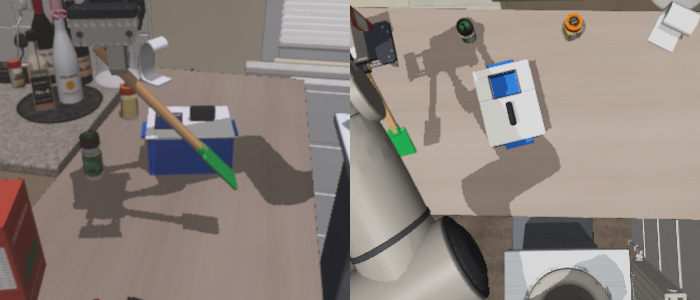

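Run:
```python
from meas import *
o=readout.observe();t=np.array(o['tool_pos'])
p,e=tri('side',(337.5,286.5),'top',(158.9,255.4));print('tip',p,e,'rel',p-t)
y=np.radians(180-167.23);d=np.array([np.cos(y),np.sin(y)]);r=p-t
print('along',r[:2]@d,'across',r[1]*d[0]-r[0]*d[1])
pred=t+np.r_[-.174*d,-.197];print(pred,proj('side',pred),proj('top',pred))
```

```text
tip [0.39322623 0.37226491 0.11907995] 0.000812989345089238 rel [-0.1707223  -0.03799324 -0.20837356]
along -0.17489746917710994 across 0.0006826078722646373
[0.39425238 0.37179756 0.1304535 ] [337.04636439 280.75554837] [157.76500425 255.07327082]
```

{"op": "jog_arm", "data": {
  "plan": [
    [0.22,-0.32,0,0,-1],
    [0.44,-0.64,0,0,-1],
    [0.66,-0.95,0,0,-1]
  ]
}}

```text
time: 16.75
tool_pos: [0.6172, 0.3338, 0.3283]
tool_rot: [3.142, -0.001, -2.917]
contact_force: [-0.3, 0.5, -0.1]
opening: 0.0179
grip_force: 45.0
```

{"op": "jog_arm", "data": {
  "plan": [
    [0.22,-0.32,0,0,-1],
    [0.44,-0.64,0,0,-1],
    [0.66,-0.95,0,0,-1]
  ]
}}

```text
time: 17.05
tool_pos: [0.6702, 0.2574, 0.3283]
tool_rot: [3.141, -0.001, -2.918]
contact_force: [0.8, -0.2, -0.6]
opening: 0.0175
grip_force: 45.0
```

{"op": "jog_arm", "data": {
  "plan": [
    [0.22,-0.32,0,0,-1],
    [0.44,-0.64,0,0,-1],
    [0.66,-0.95,0,0,-1],
    [0.66,-0.95,0,0,-1],
    [0.66,-0.95,0,0,-1],
    [0.66,-0.95,0,0,-1]
  ]
}}

```text
time: 17.65
tool_pos: [0.7224, 0.1835, 0.3285]
tool_rot: [3.141, -0.0, -2.916]
contact_force: [-0.1, 0.3, -0.9]
opening: 0.0175
grip_force: 45.0
```

Run:
```python
from meas import *
b=snap('side','s7.png');a=snap('top','t7.png')
cv2.imwrite('pics/c7.png',cv2.resize(np.hstack([b[130:290,220:380],a[120:280,190:350]]),None,fx=2.5,fy=2.5,interpolation=cv2.INTER_CUBIC))
o=readout.observe();print(o['tool_pos'],np.degrees(o['tool_rot']),o['contact_force'],o['grip_force'])
for n,f in(('side',b),('top',a)):
    f=f.astype(int);B,G,R=f[...,0],f[...,1],f[...,2]
    r=cv2.minAreaRect(big((G>R+50)&(G>B+30)).astype(np.float32));print(n,cv2.boxPoints(r).round(1).tolist())
```

```text
[0.72235771 0.18367697 0.32886801] [ 1.79980122e+02  2.18169480e-02 -1.67020773e+02] [ 0.80311399 -0.47697388 -1.18461907] 44.99969780445099
side [[240.5, 182.5], [245.5, 177.5], [275.0, 207.0], [270.0, 212.0]]Traceback (most recent call last):
  File "<stdin>", line 7, in <module>
  File "meas.py", line 7, in big
    return max(cs,key=cv2.contourArea)[:,0,:].astype(float)
           ~~~^^^^^^^^^^^^^^^^^^^^^^^^
ValueError: max() iterable argument is empty
```

View pics/c7.png

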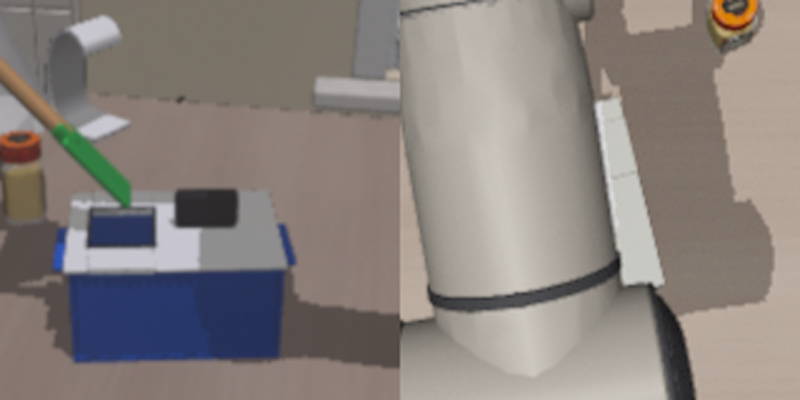

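Both the blade end (side view about (272,210)) and the guard's slot are visible; the tip hovers above the slot's far half in this view. A quick consistency check before going down.

Run:
```python
from meas import *
for dn in (.197,.204,.208):
    p=np.array([.5518,.1444,.3288-dn]);print(dn,proj('side',p))
print('slot corners',[ (proj('side',(0.5175+x*.975-y*.222,.1356+x*.222+y*.975,.1))-[220,130])*2.5 for x in(18,74) for y in(-32,32)] if 0 else [((proj('side',(0.5175+x*.000975-y*.000222,.1356+x*.000222+y*.000975,.1))-[220,130])*2.5).round() for x in(18,74) for y in(-32,32)])
```

```text
0.197 [273.61536119 208.13686224]
0.204 [273.68412237 210.92257956]
0.208 [273.72317398 212.50460895]
slot corners [array([153., 209.]), array([155., 244.]), array([ 93., 210.]), array([ 91., 245.])]
```

{"op": "jog_arm", "data": {
  "plan": [
    [0,0,-0.08,0,-1],
    [0,0,-0.16,0,-1],
    [0,0,-0.24,0,-1],
    [0,0,-0.31,0,-1],
    [0,0,-0.31,0,-1]
  ]
}}

```text
time: 18.25
tool_pos: [0.7227, 0.1822, 0.3021]
tool_rot: [3.141, -0.002, -2.916]
contact_force: [-0.0, 1.0, 0.3]
opening: 0.0174
grip_force: 45.0
```

{"op": "jog_arm", "data": {
  "plan": [
    [-0.08,-0.02,-0.12,0,-1],
    [-0.16,-0.04,-0.24,0,-1],
    [-0.24,-0.055,-0.36,0,-1],
    [-0.32,-0.075,-0.48,0,-1],
    [-0.32,-0.075,-0.48,0,-1]
  ]
}}

```text
time: 18.75
tool_pos: [0.6965, 0.176, 0.2642]
tool_rot: [3.141, -0.003, -2.917]
contact_force: [0.6, -0.0, -0.8]
opening: 0.0175
grip_force: 45.0
```

Run:
```python
from meas import *
b=snap('side','s8.png')
cv2.imwrite('pics/c8.png',cv2.resize(b[130:290,200:360],None,fx=3.5,fy=3.5,interpolation=cv2.INTER_CUBIC))
o=readout.observe();print(o['tool_pos'],np.degrees(o['tool_rot']),o['contact_force'],o['torque'])
```

```text
[0.69721199 0.17612712 0.26514319] [ 1.79988181e+02 -4.12991864e-02 -1.67104435e+02] [-0.74508051 -0.052456   -1.43862467] [ 0.07980582 -0.06079974  0.00623082]
```

View pics/c8.png

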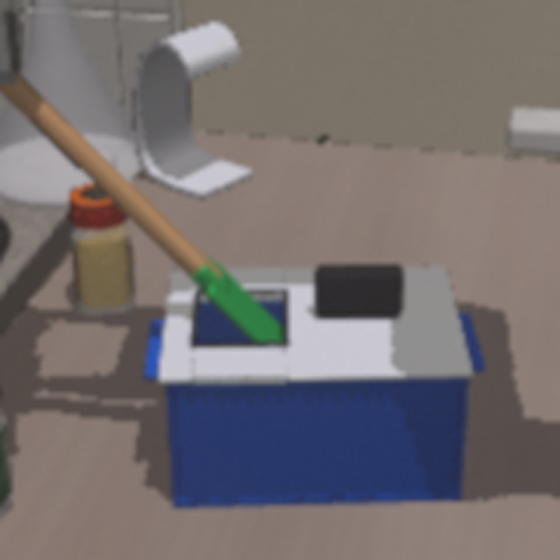

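{"op": "jog_arm", "data": {
  "plan": [
    [-0.08,-0.02,-0.12,0,-1],
    [-0.16,-0.04,-0.24,0,-1],
    [-0.24,-0.055,-0.36,0,-1],
    [-0.32,-0.07,-0.48,0,-1],
    [-0.32,-0.07,-0.48,0,-1],
    [-0.32,-0.07,-0.48,0,-1]
  ]
}}

```text
time: 19.4
tool_pos: [0.6726, 0.1707, 0.2277]
tool_rot: [-3.142, 0.001, -2.917]
contact_force: [0.0, -0.4, -1.2]
opening: 0.0177
grip_force: 45.0
```

Run:
```python
from meas import *
b=snap('side','s9.png')
cv2.imwrite('pics/c9.png',cv2.resize(b[130:290,200:360],None,fx=3.5,fy=3.5,interpolation=cv2.INTER_CUBIC))
o=readout.observe();print(o['tool_pos'],np.degrees(o['tool_rot']),o['contact_force'],o['torque'])
```

```text
[0.67276942 0.17069522 0.22781275] [-1.79996061e+02  1.11672918e-01 -1.67104590e+02] [ 0.59386956  0.32584007 -0.69270749] [ 0.07080804 -0.09036099  0.00088851]
```

View pics/c9.png

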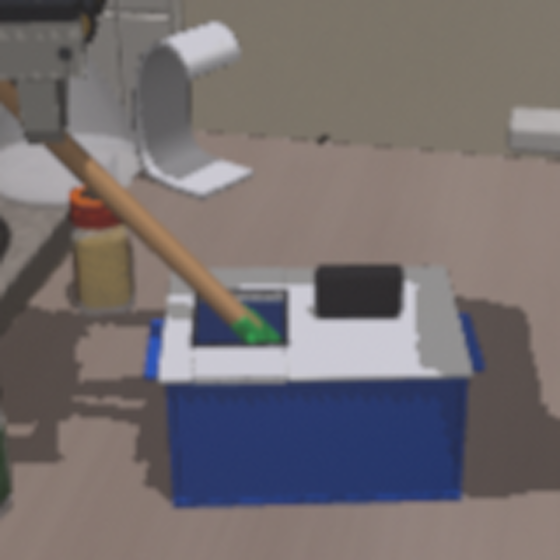

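{"op": "jog_arm", "data": {
  "plan": [
    [0,0,0,0,-1],
    [0,0,0,0,-1],
    [0,0,0,0,-1],
    [0,0,0,0,-1],
    [0,0,0,0,-1]
  ]
}}

```text
time: 19.95
tool_pos: [0.6719, 0.1706, 0.2267]
tool_rot: [3.141, 0.0, -2.916]
contact_force: [0.0, 0.5, -0.8]
opening: 0.0171
grip_force: 45.0
```

```bash
python3 -c "
from cell import ticket
print(ticket.hand_in())"
```

```text
the job is handed in; nothing more can be done
None
```

I handed the job in at about 20 s without getting a verdict back; in the last camera picture the guard looks seated and untouched, and the spatula is held still at a slant, centred in the slot with its blade inside the tub and, by calculation, its end under the closed half.

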